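# Set the tool test box to its third click and start it

## Robot

A 6-joint arm with a two-finger parallel gripper is mounted at the origin on the work surface. World frame = base frame: x ahead of the robot, y to its left, z up, the work surface at z = 0. Lengths are in m, angles in rad, forces in N, time in s.
With the tool pointing down it reaches from about 0.35 to 0.975 m from the base axis. Payload 4.9 kg.
Tool frame: the origin (TCP) lies at the centre of the arm's flange, where the gripper is bolted on; the fingertips stand 173 mm ahead of it and the grasp point (between the pads) lies 155 mm ahead of it (ctrl.finger_overhang is the distance from the TCP to the fingertips, in m); z points along the fingers, y is the direction in which the jaws open and shut (so a half turn about z gives the same grasp; the last joint's range is limited). The gripper opens to 85 mm and grips with 20 to 120 N. Pads are 22 mm wide; open, the fingers measure 114 mm over their backs; the gripper's body (76 mm by 85 mm) begins 54 mm behind the grasp point. The pads swing forward as they close: fully open they stand 13 mm farther back than shut.
Start: joints at [-1.443, 0.053, 1.613, -0, 1.476, -0.119], TCP at [0.153, -0.606, 0.405] pointing down, gripper open.
Joint ranges: [-3.01, 3.01], [-1.01, 2.22], [0.06, 2.58], [-1.02, 4.17], [0.09, 2.62], [-3.14, 3.14]. Speed limits (rad/s): [2.57, 2.57, 3.14, 3.14, 3.14, 3.14].

## Interface

Orientations are given as a rotation vector (axis times angle).
In Python, from station import ctrl, eyes, spotter gives the robot as it stands.
- The arm moves only by the shell command python3 -m crank 'ROWS' [FORCE]. ROWS is JSON, a list of rows, each a list of 7 numbers: the turn, a rotation vector about the tool's x, y, z in rad, then the shift along the tool's x, y, z in mm, then the closure, from -1 (fully open) to 1 (shut). A call has 1 to 8 rows; each row shifts and turns the pose as measured when the row begins, along the tool's axes as they then stand; what a row does not reach is not made up. A row lasts 1/12 s, in which the tool goes at most 41.7 mm and 7.16 degrees, less where a joint would pass 70% of its speed; a pose out of reach is approached as far as the arm can. A call is refused whole if a number of a shift passes 41.7 or a number of a turn 0.125, either way. A call with a gripper value outside its range is refused whole. The fingers move at their own pace and stop on an object; FORCE is the grip in N (left out, the last holds). Time passes only in rows, so rows that do not move let the fingers close. It gives the time, the measured TCP pose, the force and the opening at its end, in the units of the state.
- ctrl.get_obs(): the state, without advancing time (a new reading comes with each control period).
- eyes.get_image(name): name is "scene" or "top"; returns a dict with "image" (480x640x3 uint8, red, green, blue), "vertical_fov" (degrees; the focal length in pixels is half the picture's height over the tangent of half this angle, whatever the lens; pixels are square), "cx", "cy" (the principal point, pixels), "dist" ([k1, k2, p1, p2, k3] as OpenCV has them; the pictures are not rectified), "rvec" (rotation vector, rad) and "tvec" (3), from world to camera coordinates, as OpenCV has them. Camera axes: x right, y down, z forward; pixel columns grow to the right and rows downward; lengths in m; the calibration is good to about 2 mm. A picture is of the moment at which its call begins. There is no depth.
- ctrl.finish_job(): hands the job in, once; it reports no verdict.
Trained networks look in a picture, given as the dict that the camera call returned (one of the last four; its "shot" number tells which), for a name from the list of things; names that differ only in an ending like _2 or _b are one class to them, and where a whole thing is asked for, a point or a joint stands for the part that bears it (a point fixed in the world has none). Each returns a list of dicts, best first, with "confidence" (0 to 1); they miss things now and then, are a little off and sometimes report something else, mostly with a low value. They report only what shows in the picture. A call takes as long as a camera call.
- spotter.look_for(query, picture): "centre" ([x, y, z] in m, in world coordinates, good to about 4 mm: the middle of the surface that is visible of it).
- spotter.outline_of(query, picture): "region" (480x640 bool, what is visible of it).
- spotter.mark_of(query, picture): "centre" ([x, y, z] in m, in world coordinates, good to about 4 mm: a listed point, or the origin of a listed thing).
The state is a dict: "t": time; "q": joint angles; "dq": joint speeds; "effort": joint torques, N m; "tool_pos": TCP position; "tool_rot": TCP orientation; "contact_force": force on the tool from outside, world axes, zero at the start; "wrist_torque": the same for the moment, N m; "opening": finger opening in m.
Only numpy, scipy, OpenCV 4.12 (cv2) and the standard library are available. Lean on these libraries where they do the work, as an engineer would, in place of code of your own. Each camera call takes 0.05 s, during which the arm holds its last target.

## Task

Get the tool test box ready for the next drill: with a fingertip, push its slide lever from the off end to the third click, without running on past it, and leave it resting there. Then press the round start button on the same box fully down and let it come back up. Only push and press: do not grip or force the lever, and leave the stock lying around the box where it is.

Things in the scene. Friction and masses are not known exactly. Their poses are not given: they have to be found in the camera images.
- tester: The tool test box: grey sheet steel, fixed to the bench, 160 mm along its x, 260 mm along its y, flat top 70 mm above the bench. Origin: centre of its underside; z up. Its front panel with two sockets faces its -x. On the top stand only the slide lever (in the -y half) and the start button (in the +y half).
- lever (a joint): Travel of the slide lever along the box's +y, m. 0: off end stop, where it starts; 0.080: other end. Clicks 16 mm apart, a black mark beside the slot at each: off 0, first 0.016, second 0.032, third 0.048, fourth 0.064, fifth 0.080. 4 to 7 N along the slot breaks it out of a click; the push fades to nothing half-way, and 2 mm past that it snaps on ahead of the finger to the next click and stays.
- lever_top (a point): Centre of the top of the lever's black handle, 35 mm above the box's top (105 mm above the bench). The handle is a block 28 mm across the slot (box x), 12 mm thick along the slot (box y), 28 mm tall, its underside 7 mm above the box's top. At off it stands at x = -20 mm, y = -85 mm in the box's frame.
- start_button (a joint): How far the start button is pressed, in m: 0 is up, 0.006 fully down. A spring brings it back up; fully down takes about 5 N.
- start_button_top (a point): Centre of the top face of the start button when up: a black disc 34 mm across standing 10 mm out of a round steel housing 50 mm across, its top 92 mm above the bench, at x = -20 mm, y = +82 mm in the box's frame. It is pressed straight down.
- trivet: Loose round brass trivet 120 mm across and 24 mm tall on three feet, beyond the box. Origin: centre of its underside. Leave it alone.
- chuck: Loose dark steel drill chuck, 42 mm across, 56 mm tall, standing beside the box. Origin: centre of its underside. Leave it alone.
- tin: Loose round metal jar, 52 mm across, 60 mm tall, standing beside the box. Origin: centre of its underside. Leave it alone.
- wrench: Loose steel wrench, 170 mm long, lying in front of the box. Leave it alone.

How it is judged:
On the way, in this order (a step that is already met when the one before it is completed fails the run):
1. the lever rests in the third click (value of joint lever between 0.045 and 0.051 m), for 0.2 s.
2. the start button is pressed fully down (value of joint start_button above 0.0045 m), for 0.05 s.
At the end, for the whole second after the job is handed in: The lever rests in its third click (48 mm, within 3 mm), and the start button, pressed at least 4.5 mm after the lever was set, is up again (within 1.5 mm) (all of step 1 and velocity of joint lever between -0.01 and 0.01 m/s and value of joint start_button below 0.0015 m); the robot touches nothing.
It fails at once if the lever ran on past the third click (value of joint lever above 0.057 m).
It fails at once if the start button was pressed before the lever reached the third click (value of joint start_button above 0.003 m and value of joint lever below 0.04 m).
It fails at once if the lever was forced or gripped (over 25 N) (contact force between any of the fingers, the arm and lever above 25 N).
It fails at once if the stock round the box was moved or lifted by more than 20 mm (distance of any of trivet, chuck, tin, wrench from where it was at the start of the episode above 0.02 m).
It also fails if it takes over 58 s, if anything falls off the work surface, if the arm or the gripper's body presses on something with over 40 N, if the wrist force passes 120 N, or if a joint passes its speed limit or range.

## Working session

There is one attempt and no reset: what is moved stays moved. The work goes in short steps, Python scripts to look and compute and a shell command to move; the robot and the scene stay as the last step left them, time stands still between calls to the robot, and variables do not carry over. Pictures are saved under pics/ and viewed, and the job is handed in when it is done.

```bash
ls; mkdir -p pics; python3 - <<'E'
from station import ctrl, eyes, spotter
import cv2
o=ctrl.get_obs();print(o['t'],o['tool_pos'],o['tool_rot'],o['opening'],ctrl.finger_overhang,o['contact_force'])
for n in ("scene","top"):
    p=eyes.get_image(n);cv2.imwrite(f'pics/{n}0.png',p['image'][:,:,::-1])
    print(n,p['vertical_fov'],p['cx'],p['cy'],p['dist'],p['rvec'],p['tvec'])
    for q in ("lever_top","start_button_top","tester","chuck","tin","trivet","wrench"):
        print(q,[(r['centre'],r['confidence']) for r in spotter.mark_of(q,p)[:2]])
E
```

```text
pics
0.0 [ 0.15265359 -0.60577406  0.4034495 ] [-3.11563125e+00 -3.86426921e-01 -1.60055762e-06] 0.08551606890577926 0.1734 [-0.37259137 -0.01292193 -0.47321037]
scene 44.22227012151655 321.7857080568474 233.04845883441482 [-0.10274194  0.          0.          0.          0.        ] [ 1.73597245  1.71783675 -0.77614385] [-0.03681427 -0.35227079  1.4997214 ]
lever_top [([0.5402, 0.0183, 0.1086], 0.5)]
start_button_top [([0.5285, 0.1819, 0.0914], 0.67)]
tester [([0.5577, 0.104, -0.0], 0.95)]
chuck [([0.5489, -0.085, -0.0027], 0.62)]
tin [([0.5819, 0.3141, 0.0018], 0.95)]
trivet [([0.725, 0.0961, 0.0012], 0.72)]
wrench []
top 50.60012225104376 317.309711050174 232.9572369076409 [-0.01077426  0.          0.          0.          0.        ] [ 2.14274608 -2.08867997  0.21119418] [0.03302927 0.61134073 0.98357531]
lever_top [([0.5417, 0.0194, 0.1053], 0.5)]
start_button_top [([0.5295, 0.1911, 0.0921], 0.57)]
tester [([0.5563, 0.1027, 0.0005], 0.98)]
chuck [([0.5481, -0.0856, 0.0003], 0.72)]
tin [([0.5842, 0.3122, 0.0004], 0.65)]
trivet [([0.721, 0.1, 0.0005], 0.57)]
wrench [([0.423, 0.0727, 0.002], 0.71)]
```

View pics/scene0.png

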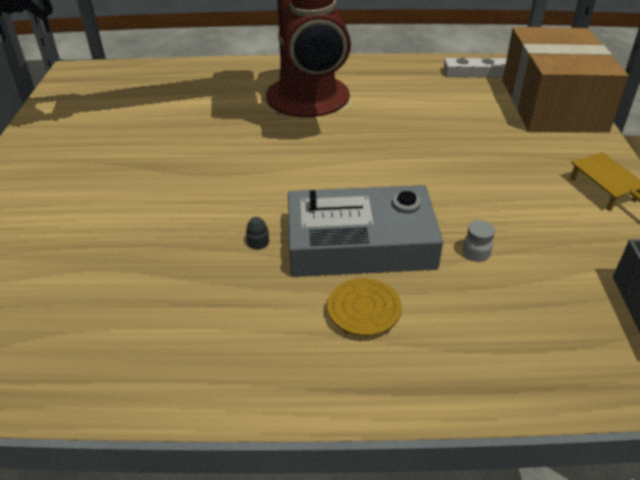

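View pics/top0.png

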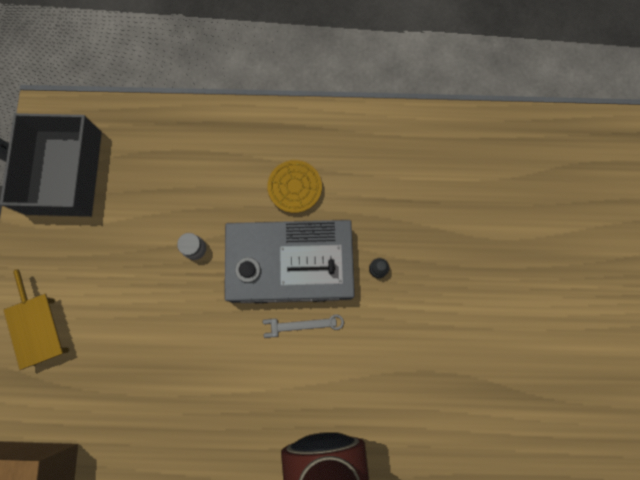

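```bash
cat > h.py <<'E'
import numpy as np,cv2
from station import ctrl,eyes,spotter
from scipy.optimize import minimize
def K(p):
    f=240/np.tan(np.radians(p['vertical_fov'])/2);return np.array([[f,0,p['cx']],[0,f,p['cy']],[0,0,1.]])
def proj(P,p):
    return cv2.projectPoints(np.array(P,float).reshape(-1,1,3),np.array(p['rvec']),np.array(p['tvec']),K(p),np.array(p['dist']))[0].reshape(-1,2)
def unproj(uv,z,p):
    n=cv2.undistortPoints(np.array(uv,float).reshape(-1,1,2),K(p),np.array(p['dist'])).reshape(-1,2)
    R=cv2.Rodrigues(np.array(p['rvec']))[0];c=-R.T@np.array(p['tvec'])
    d=np.c_[n,np.ones(len(n))]@R
    return c+d*((z-c[2])/d[:,2])[:,None]
def w(pose,L):
    c,s=np.cos(pose[2]),np.sin(pose[2]);L=np.atleast_2d(L)
    return np.c_[pose[0]+c*L[:,0]-s*L[:,1],pose[1]+s*L[:,0]+c*L[:,1],L[:,2]]
E
python3 - <<'E'
from h import *
ps=[eyes.get_image(n) for n in("scene","top")]
ms=[spotter.outline_of("tester",p)[0]['region'] for p in ps]
C=[[a*.08,b*.13,z] for a in(-1,1) for b in(-1,1) for z in(0,.07)]
def cost(x,sel=(0,1)):
    t=0
    for i in sel:
        m=np.zeros((480*4,640*4),np.uint8)
        cv2.fillConvexPoly(m,cv2.convexHull((proj(w(x,C),ps[i])*4+1.5).astype(np.float32)).round().astype(np.int32),1)
        M=np.kron(ms[i],np.ones((4,4)))>0
        t+=1-(M&(m>0)).sum()/(M|(m>0)).sum()
    return t
for sel in((0,1),(0,),(1,)):
    r=minimize(cost,[.557,.103,.03],args=(sel,),method='Nelder-Mead',options=dict(initial_simplex=[[.557,.103,.03],[.567,.103,.03],[.557,.113,.03],[.557,.103,.1]],xatol=1e-4,fatol=1e-5))
    print(sel,r.x,r.fun,w(r.x,[[-.02,-.085,.105],[-.02,.082,.092]]).round(4))
    if len(sel)==2: x=r.x
for i,n in enumerate(("scene","top")):
    im=ps[i]['image'][:,:,::-1].copy()
    v,u=np.where(ms[i]);a,b,c,d=u.min()-15,u.max()+15,v.min()-15,v.max()+15
    s=4;im=cv2.resize(im[c:d,a:b],None,fx=s,fy=s,interpolation=cv2.INTER_CUBIC)
    for P in w(x,C+[[-.02,-.085,.105],[-.02,.082,.092]]):
        q=(proj(P,ps[i])[0]-[a,c]+.5)*s;cv2.circle(im,(int(q[0]),int(q[1])),4,(0,0,255),1)
    print(a,c);cv2.imwrite(f'pics/fit_{n}.png',im)
E
```

```text
(0, 1) [0.55409742 0.1041496  0.05612092] 0.060148096719681576 [[0.5389 0.0182 0.105 ]
 [0.5295 0.1849 0.092 ]]
(0,) [0.55515065 0.10296418 0.06420739] 0.03669711682494092 [[0.5406 0.0169 0.105 ]
 [0.5299 0.1835 0.092 ]]
(1,) [0.55431115 0.10462295 0.06123784] 0.0204953284888032 [[0.5396 0.0186 0.105 ]
 [0.5293 0.1852 0.092 ]]
273 170
210 204
```

View pics/fit_top.png

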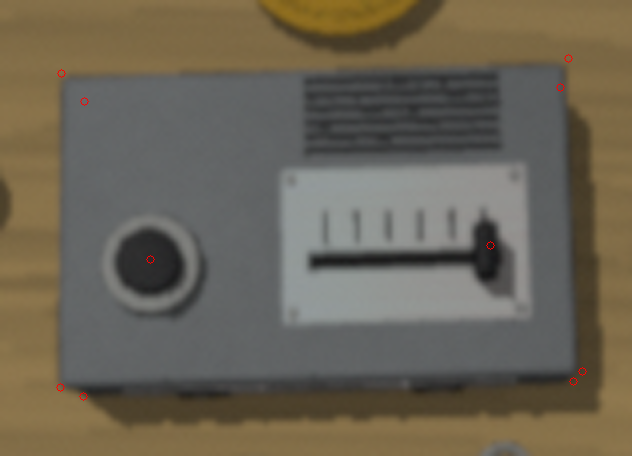

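View pics/fit_scene.png

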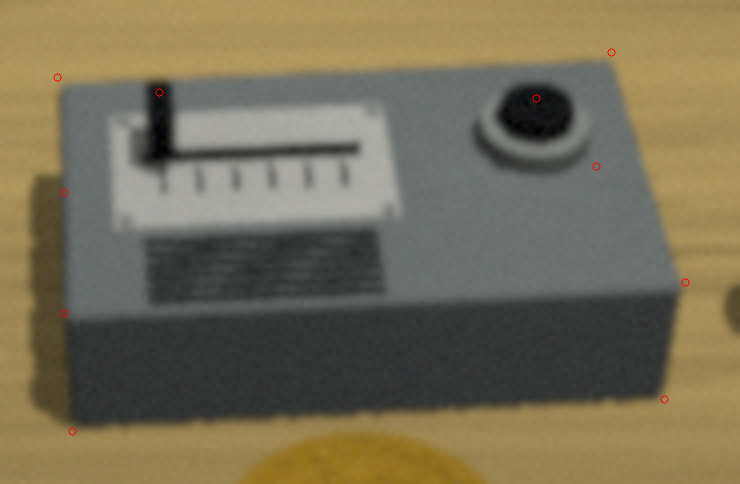

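The top overlay matches the box corners (top corners at about (61,75), (567,60)). The handle top is at about (486,250) in that crop and the button at about (149,262), both within 2 mm of the model. The lever is therefore near (0.5375, 0.020), the button near (0.5275, 0.185), and the box yaw is about 0.06. I'll start the approach high, closing the fingers on the way.

```bash
python3 -m crank '[[0,0,0,13,-38,0,1],[0,0,0,13,-38,0,1],[0,0,0,13,-38,0,1],[0,0,0,13,-38,0,1],[0,0,0,13,-38,0,1],[0,0,0,13,-38,0,1],[0,0,0,13,-38,0,1],[0,0,0,13,-38,0,1]]' 20; python3 -c "
from station import ctrl
print(ctrl.get_obs()['q'])"
```

```text
t: 1.67
tool_pos: [0.1788, -0.281, 0.3995]
tool_rot: [-3.111, -0.374, 0.0]
contact_force: [1.2, 0.9, 1.2]
opening: -0.0
[-1.22928500e+00 -7.48410096e-01  2.23630850e+00  1.66960548e-03
  1.66198884e+00  1.02440745e-01]
```

My yaw sign was off: tool x is at +0.24 rad. I'll correct for that and get the tool-axis shifts from scipy.

```bash
python3 -m crank '[[0,0,0,40,0,0,1],[0,0,0,40,0,0,1],[0,0,0,40,0,0,1],[0,0,0,40,0,0,1],[0,0,-0.116,0,0,0,1],[0,0,-0.116,0,0,0,1],[0,0,-0.116,0,0,0,1],[0,0,-0.116,0,0,0,1]]'
cat >> h.py <<'E'
from scipy.spatial.transform import Rotation as Ro
X=[.5375,.020];BY=np.array([-np.sin(.06),np.cos(.06)])
def to(xy,ztip,yaw=np.pi/2+.06):
    o=ctrl.get_obs();R=Ro.from_rotvec(o['tool_rot']).as_matrix()
    d=np.array([*xy,ztip+ctrl.finger_overhang])-o['tool_pos']
    cur=np.arctan2(R[1,0],R[0,0])
    T=Ro.from_matrix(np.array([[np.cos(yaw),np.sin(yaw),0],[np.sin(yaw),-np.cos(yaw),0],[0,0,-1]]))
    print('t',round(o['t'],2),'yaw',cur,'turn tool',(Ro.from_matrix(R).inv()*T).as_rotvec().round(4),'shift tool mm',(R.T@d*1000).round(2),'q',np.round(o['q'],3),'F',np.round(o['contact_force'],2))
E
python3 -c "
from h import *
to(np.array(X)-.035*BY,.15)"
```

```text
t: 2.33
tool_pos: [0.3384, -0.226, 0.406]
tool_rot: [2.917, 1.109, 0.014]
contact_force: [0.7, -0.8, 0.9]
opening: -0.0003
t 2.33 yaw 0.7267536887864289 turn tool [ 0.0212  0.0089 -0.904 ] shift tool mm [290.52 -25.84  82.42] q [-0.772 -0.521  2.092 -0.     1.548  0.072] F [ 0.74 -0.83  0.9 ]
```

```bash
python3 -m crank '[[0.003,0.001,-0.113,20,0,0,1],[0.003,0.001,-0.113,20,0,0,1],[0.003,0.001,-0.113,0,0,0,1],[0.003,0.001,-0.113,0,0,0,1],[0.003,0.001,-0.113,0,0,0,1],[0.003,0.001,-0.113,0,0,0,1],[0.003,0.001,-0.113,0,0,0,1],[0.003,0.001,-0.113,0,0,0,1]]'
python3 -c "
from h import *
to(np.array(X)-.035*BY,.15)"
```

```text
t: 3.0
tool_pos: [0.3682, -0.1952, 0.4071]
tool_rot: [-2.097, -2.339, 0.003]
contact_force: [0.6, 0.6, -0.5]
opening: 0.0001
t 3.0 yaw 1.679988729385999 turn tool [-0.0019  0.0011  0.0492] shift tool mm [160.6  190.2   83.21] q [-6.660e-01 -4.850e-01  2.066e+00 -2.000e-03  1.561e+00 -7.750e-01] F [ 0.61  0.58 -0.47]
```

```bash
python3 -m crank '[[0,0,0,27,32,0,1],[0,0,0,27,32,0,1],[0,0,0,27,32,0,1],[0,0,0,27,32,0,1],[0,0,0,20,25,15,1],[0,0,0.04,15,20,30,1],[0,0,0,10,10,20,1],[0,0,0,0,0,10,1]]'
python3 - <<'E'
from h import *
to(np.array(X)-.035*BY,.082)
for n in("scene","top"):
    p=eyes.get_image(n);a=(250,150,480,300) if n=="scene" else(200,190,400,340)
    cv2.imwrite(f'pics/a_{n}.png',cv2.resize(p['image'][a[1]:a[3],a[0]:a[2],::-1],None,fx=3.4,fy=3.4,interpolation=cv2.INTER_CUBIC))
E
```

```text
t: 3.67
tool_pos: [0.5412, -0.0198, 0.3364]
tool_rot: [2.139, 2.279, 0.007]
contact_force: [-0.8, 0.1, -0.5]
opening: -0.0
t 3.67 yaw 1.6340557397568083 turn tool [0.0145 0.0088 0.0033] shift tool mm [ 5.64 -2.51 80.95] q [-0.173 -0.099  1.878 -0.005  1.346 -0.235] F [-0.78  0.08 -0.47]
```

View pics/a_scene.png

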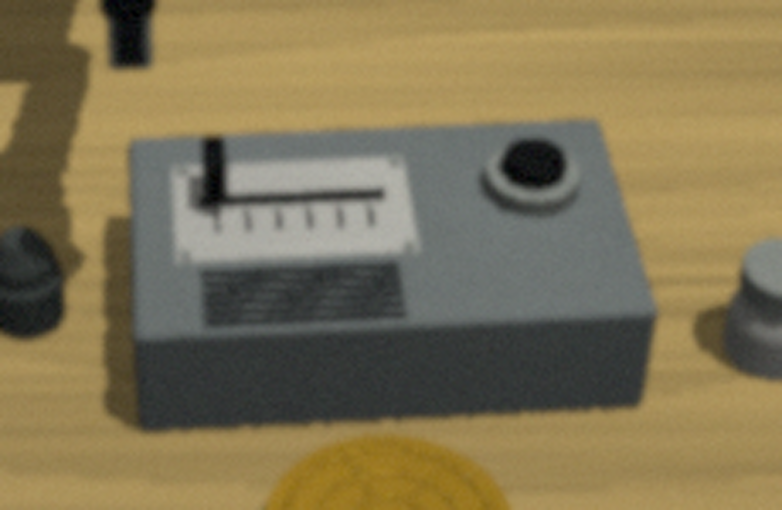

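View pics/a_top.png

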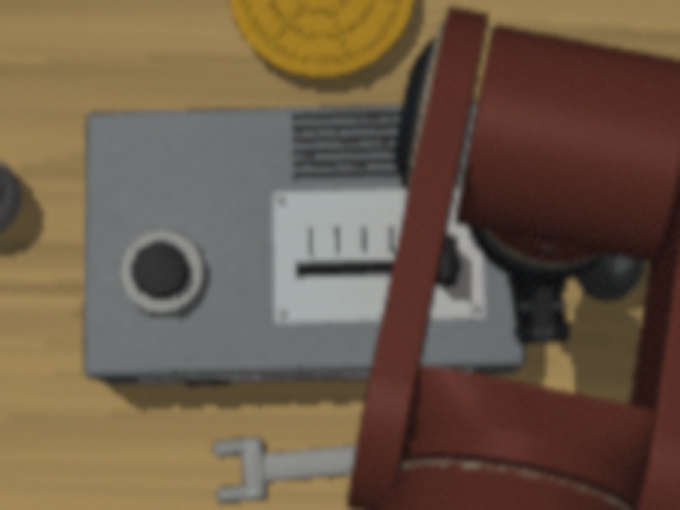

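In the scene crop the fingertip (about (130,65)) is clear of the handle (about (213,170)) on its -y side, still 80 mm high. I'll descend behind the handle.

```bash
python3 -m crank '[[0.014,0.008,0,0,-1,25,1],[0,0,0,0,-1,25,1],[0,0,0,0,0,20,1],[0,0,0,0,0,8,1],[0,0,0,0,0,0,1]]'
python3 - <<'E'
from h import *
to(np.array(X)-.017*BY,.084)
p=eyes.get_image("scene");a=(250,150,480,300)
cv2.imwrite(f'pics/b_scene.png',cv2.resize(p['image'][a[1]:a[3],a[0]:a[2],::-1],None,fx=3.4,fy=3.4,interpolation=cv2.INTER_CUBIC))
E
```

```text
t: 4.18
tool_pos: [0.5381, -0.0268, 0.2639]
tool_rot: [2.151, 2.277, 0.002]
contact_force: [0.1, -0.6, 0.1]
opening: 0.0003
t 4.18 yaw 1.6275468538202047 turn tool [ 0.0075  0.0057 -0.0032] shift tool mm [29.76  2.06  6.36] q [-0.187 -0.023  1.935 -0.004  1.221 -0.243] F [ 0.07 -0.58  0.07]
```

View pics/b_scene.png

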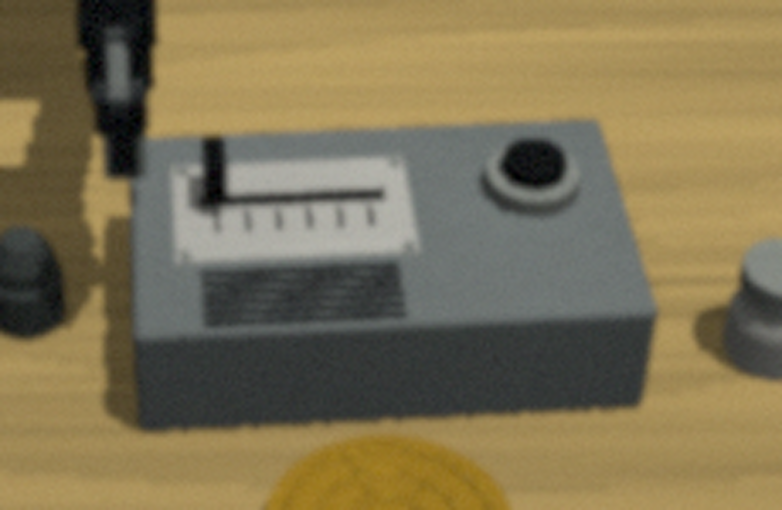

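```bash
python3 -m crank '[[0.007,0.005,0,8,1,4,1],[0,0,0,8,1,3,1],[0,0,0,2,0,0,1],[0,0,0,0,0,0,1]]'
python3 - <<'E'
from h import *
to(np.array(X)-.017*BY,.084)
E
python3 -m crank '[[0,0,0,3,0,0,1],[0,0,0,3,0,0,1]]'
python3 -m crank '[[0,0,0,2,0,0,1]]'
python3 -m crank '[[0,0,0,2,0,0,1]]'
```

```text
t: 4.57
tool_pos: [0.5412, -0.0085, 0.2636]
tool_rot: [2.154, 2.275, 0.009]
contact_force: [0.0, -0.4, 0.3]
opening: 0.0002
t 4.57 yaw 1.6252312949226817 turn tool [ 0.0103  0.0025 -0.0056] shift tool mm [11.68 -2.08  6.18] q [-0.153 -0.018  1.93  -0.     1.218 -0.208] F [ 0.01 -0.4   0.32]
t: 4.73
tool_pos: [0.5414, -0.0019, 0.2652]
tool_rot: [2.152, 2.274, 0.011]
contact_force: [0.4, 0.1, 0.3]
opening: 0.0
t: 4.82
tool_pos: [0.5414, 0.0006, 0.2656]
tool_rot: [2.151, 2.274, 0.012]
contact_force: [0.1, 0.2, -0.1]
opening: 0.0002
t: 4.9
tool_pos: [0.5414, 0.0028, 0.2658]
tool_rot: [2.15, 2.273, 0.011]
contact_force: [-0.1, -5.1, -1.7]
opening: 0.0001
```

Contact at TCP y ≈ 0.0025, against a predicted 0.003. I'll step the lever through the clicks in small rows.

```bash
for i in 1; do :; done; python3 -m crank '[[0,0,0,2,0,2,1]]'
python3 -m crank '[[0,0,0,2,0,2,1]]'
python3 -m crank '[[0,0,0,2,0,2,1]]'
python3 -m crank '[[0,0,0,2,0,1,1]]'
```

```text
t: 4.98
tool_pos: [0.5417, 0.0044, 0.2648]
tool_rot: [2.147, 2.272, 0.009]
contact_force: [0.1, -5.3, 3.5]
opening: -0.0002
t: 5.07
tool_pos: [0.542, 0.0059, 0.2636]
tool_rot: [2.145, 2.27, 0.008]
contact_force: [-0.6, -4.5, 2.7]
opening: -0.0
t: 5.15
tool_pos: [0.5424, 0.0075, 0.2622]
tool_rot: [2.143, 2.268, 0.008]
contact_force: [-0.0, -3.8, 2.7]
opening: 0.0
t: 5.23
tool_pos: [0.5424, 0.0094, 0.2614]
tool_rot: [2.143, 2.267, 0.008]
contact_force: [-0.5, -2.9, 1.3]
opening: 0.0
```

```bash
python3 -m crank '[[0,0,0,2,0,0,1]]'
python3 -m crank '[[0,0,0,2,0,0,1]]'
python3 -m crank '[[0,0,0,2,0,0,1]]'
python3 -c "
from h import *
to(np.array(X)+(.016-.017)*BY,.088)
p=eyes.get_image('scene');a=(250,150,480,300)
cv2.imwrite(f'pics/c_scene.png',cv2.resize(p['image'][a[1]:a[3],a[0]:a[2],::-1],None,fx=3.4,fy=3.4,interpolation=cv2.INTER_CUBIC))
"
```

```text
t: 5.32
tool_pos: [0.5423, 0.0116, 0.2611]
tool_rot: [2.144, 2.267, 0.009]
contact_force: [-0.3, -0.0, 0.4]
opening: -0.0003
t: 5.4
tool_pos: [0.5421, 0.0141, 0.2607]
tool_rot: [2.146, 2.268, 0.01]
contact_force: [0.7, 0.7, -0.9]
opening: 0.0001
t: 5.48
tool_pos: [0.5417, 0.0167, 0.2601]
tool_rot: [2.147, 2.269, 0.01]
contact_force: [-0.8, -0.3, 0.1]
opening: -0.0001
t 5.48 yaw 1.6259546714723967 turn tool [ 0.0171  0.0087 -0.0048] shift tool mm [ 2.56 -3.98 -1.35] q [-0.105 -0.013  1.932 -0.006  1.204 -0.159] F [-0.8  -0.29  0.13]
```

View pics/c_scene.png

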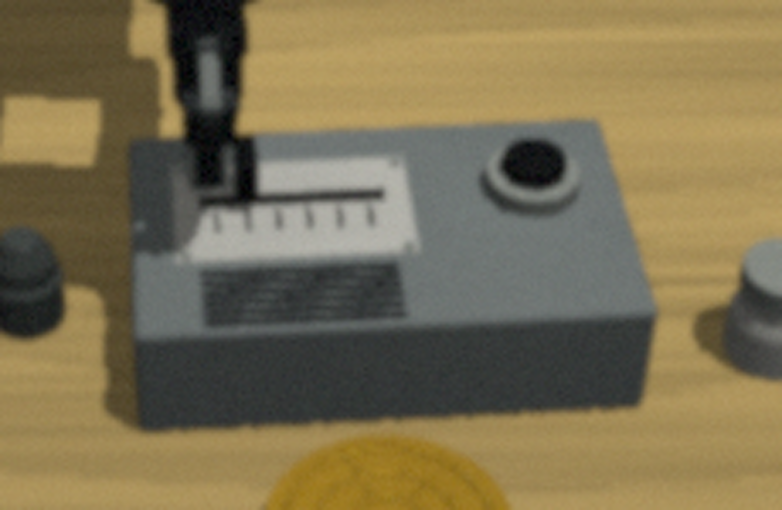

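The handle now stands at the first-click mark (about (247,190)) and the force dropped to zero. The snap came at finger y ≈ 0.0105, so I expect the next two at about 0.0265 and 0.0425.

```bash
python3 -m crank '[[0,0,0,2,-1,0,1]]'|sed -n '1,2p;4p'
python3 -m crank '[[0,0,0,2,-1,0,1]]'|sed -n '1,2p;4p'
python3 -m crank '[[0,0,0,2,0,0,1]]'|sed -n '1,2p;4p'
python3 -m crank '[[0,0,0,2,0,0,1]]'|sed -n '1,2p;4p'
python3 -m crank '[[0,0,0,2,0,0,1]]'|sed -n '1,2p;4p'
```

```text
t: 5.62
tool_pos: [0.5404, 0.0192, 0.2596]
contact_force: [1.7, -3.7, 1.8]
t: 5.7
tool_pos: [0.5396, 0.021, 0.2597]
contact_force: [3.9, -5.0, -0.6]
t: 5.78
tool_pos: [0.5395, 0.0227, 0.2597]
contact_force: [-0.9, -4.2, 0.8]
t: 5.87
tool_pos: [0.5394, 0.0246, 0.2597]
contact_force: [1.0, -3.7, 0.4]
t: 5.95
tool_pos: [0.5392, 0.0266, 0.2597]
contact_force: [-0.3, -0.3, -0.3]
```

```bash
python3 -m crank '[[0,0,0,2,0,0,1]]'|sed -n '1,2p;4p'
```

```text
t: 6.03
tool_pos: [0.5391, 0.029, 0.2597]
contact_force: [0.7, -0.6, -0.3]
```

```bash
python3 -m crank '[[0,0,0,2,0,0,1]]'|sed -n '1,2p;4p'
python3 -m crank '[[0,0,0,2,0,0,1]]'|sed -n '1,2p;4p'
python3 -m crank '[[0,0,0,2,0,0,1]]'|sed -n '1,2p;4p'
python3 -m crank '[[0,0,0,2,0,0,1]]'|sed -n '1,2p;4p'
python3 -m crank '[[0,0,0,2,0,0,1]]'|sed -n '1,2p;4p'
```

```text
t: 6.12
tool_pos: [0.5388, 0.0315, 0.2595]
contact_force: [-0.6, -0.1, -0.5]
t: 6.2
tool_pos: [0.5384, 0.0341, 0.2592]
contact_force: [-0.0, -0.3, -0.8]
t: 6.28
tool_pos: [0.5383, 0.0362, 0.2592]
contact_force: [0.5, -5.5, 0.8]
t: 6.37
tool_pos: [0.5382, 0.038, 0.2592]
contact_force: [0.4, -5.7, 0.1]
t: 6.45
tool_pos: [0.5381, 0.04, 0.2592]
contact_force: [-0.0, -3.2, 0.9]
```

```bash
python3 -m crank '[[0,0,0,1.5,0,0,1]]'|sed -n '1,2p;4p'
python3 -c "
from h import *
to([0,0],0)
p=eyes.get_image('scene');a=(250,150,480,300)
cv2.imwrite(f'pics/d_scene.png',cv2.resize(p['image'][a[1]:a[3],a[0]:a[2],::-1],None,fx=3.4,fy=3.4,interpolation=cv2.INTER_CUBIC))
"
```

```text
t: 6.53
tool_pos: [0.538, 0.0416, 0.2592]
contact_force: [0.4, -2.5, -0.5]
t 6.53 yaw 1.627297633794925 turn tool [ 0.0179  0.0146 -0.0034] shift tool mm [  -9.89 -540.93   76.22] q [-0.058 -0.018  1.938 -0.013  1.201 -0.11 ] F [ 0.38 -2.46 -0.5 ]
```

View pics/d_scene.png

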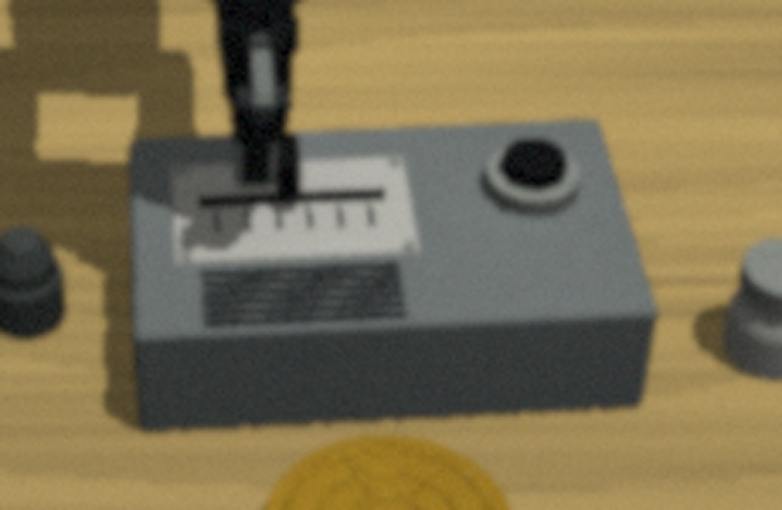

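The lever (about (288,195)) is between the second mark (279) and the third (310) and still in contact. A small step more.

```bash
python3 -m crank '[[0,0,0,1.5,0,0,1]]'|sed -n '1,2p;4p'
python3 -c "
from h import *
p=eyes.get_image('scene');a=(250,150,480,300)
print(ctrl.get_obs()['tool_pos'],ctrl.get_obs()['contact_force'])
cv2.imwrite(f'pics/e_scene.png',cv2.resize(p['image'][a[1]:a[3],a[0]:a[2],::-1],None,fx=3.4,fy=3.4,interpolation=cv2.INTER_CUBIC))
"
```

```text
t: 6.67
tool_pos: [0.5379, 0.0435, 0.2591]
contact_force: [-0.6, -0.8, -0.8]
[0.53785952 0.04382859 0.25915576] [ 0.74776159 -1.07645888 -0.37367781]
```

View pics/e_scene.png

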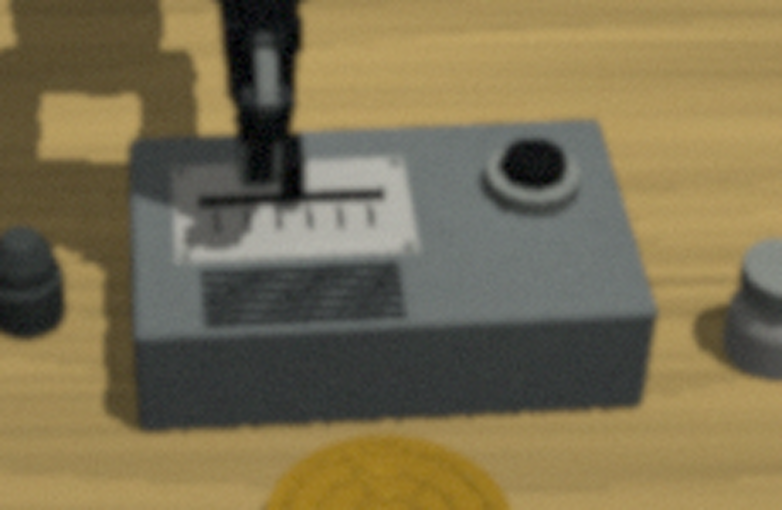

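```bash
python3 -m crank '[[0,0,0,1,0,0,1]]'|sed -n '1,2p;4p'
python3 -c "
from h import *
p=eyes.get_image('scene');a=(250,150,480,300)
print(ctrl.get_obs()['tool_pos'],ctrl.get_obs()['contact_force'])
cv2.imwrite(f'pics/f_scene.png',cv2.resize(p['image'][a[1]:a[3],a[0]:a[2],::-1],None,fx=3.4,fy=3.4,interpolation=cv2.INTER_CUBIC))
"
```

```text
t: 6.8
tool_pos: [0.5378, 0.0451, 0.2591]
contact_force: [0.1, 0.2, 0.2]
[0.53769486 0.0453625  0.25903028] [-0.56123673  0.27166924 -0.19094362]
```

View pics/f_scene.png

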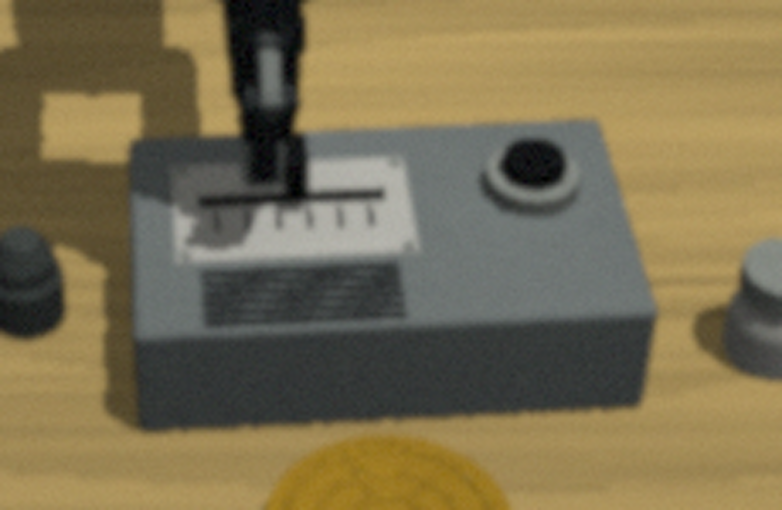

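```bash
python3 -m crank '[[0,0,0,0,0,0,1]]'|sed -n '1,2p;4p'
python3 -c "
from h import *
p=eyes.get_image('scene');a=(250,150,480,300)
print(ctrl.get_obs()['tool_pos'],ctrl.get_obs()['contact_force'])
cv2.imwrite(f'pics/g_scene.png',cv2.resize(p['image'][a[1]:a[3],a[0]:a[2],::-1],None,fx=3.4,fy=3.4,interpolation=cv2.INTER_CUBIC))
"
```

```text
t: 6.93
tool_pos: [0.5376, 0.0457, 0.2589]
contact_force: [-0.4, 0.3, 0.3]
[0.53751934 0.04574341 0.25881767] [-0.18398196  0.05668902 -0.25872155]
```

View pics/g_scene.png

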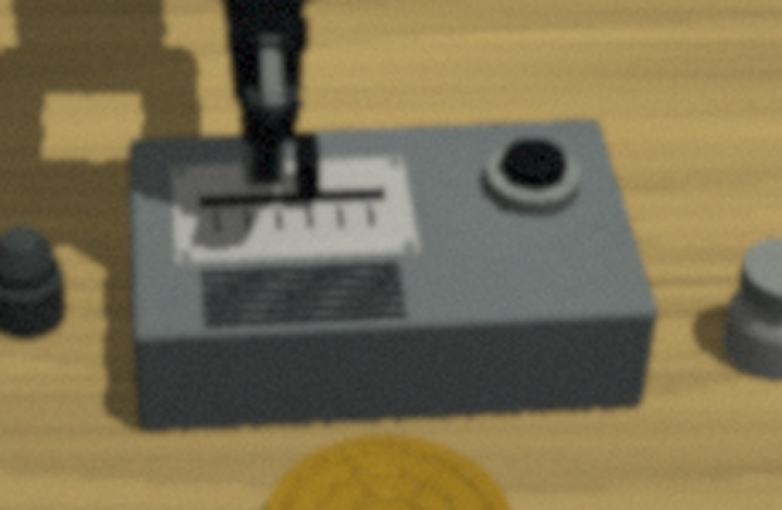

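The lever has snapped to the third mark (handle about (308,190), mark about (310,215)), with a gap to the finger. I'll back off, rise clear, then travel high to the button.

```bash
python3 -m crank '[[0,0,0,-6,0,0,1],[0,0,0,-6,0,0,1],[0,0,0,0,0,-25,1],[0,0,0,0,0,-30,1],[0,0,0,0,0,-25,1],[0,0,0,0,0,0,1]]'
python3 - <<'E'
from h import *
to([.5275,.186],.105)
p=eyes.get_image('scene');a=(250,150,480,300)
cv2.imwrite(f'pics/i_scene.png',cv2.resize(p['image'][a[1]:a[3],a[0]:a[2],::-1],None,fx=3.4,fy=3.4,interpolation=cv2.INTER_CUBIC))
for q in("lever_top","start_button_top"): print([(r['centre'],r['confidence']) for r in spotter.mark_of(q,p)[:2]])
print(unproj([[250+534/3.4,150+162/3.4]],.092,p), w([.554,.1045,.06],[[-.02,-.037,.105]]))
E
```

```text
t: 7.48
tool_pos: [0.5356, 0.032, 0.3381]
tool_rot: [2.15, 2.274, 0.001]
contact_force: [0.2, -0.7, 0.4]
opening: -0.0
t 7.48 yaw 1.6267035448040406 turn tool [ 0.0084  0.0083 -0.0041] shift tool mm [1.5471e+02 1.0000e-02 5.8400e+01] q [-0.078 -0.111  1.886 -0.007  1.357 -0.132] F [ 0.18 -0.71  0.42]
[([0.535, 0.065, 0.1073], 0.73)]
[([0.5325, 0.1857, 0.093], 0.54)]
[[0.53932121 0.18455489 0.092     ]] [[0.53625466 0.0663673  0.105     ]]
```

View pics/i_scene.png

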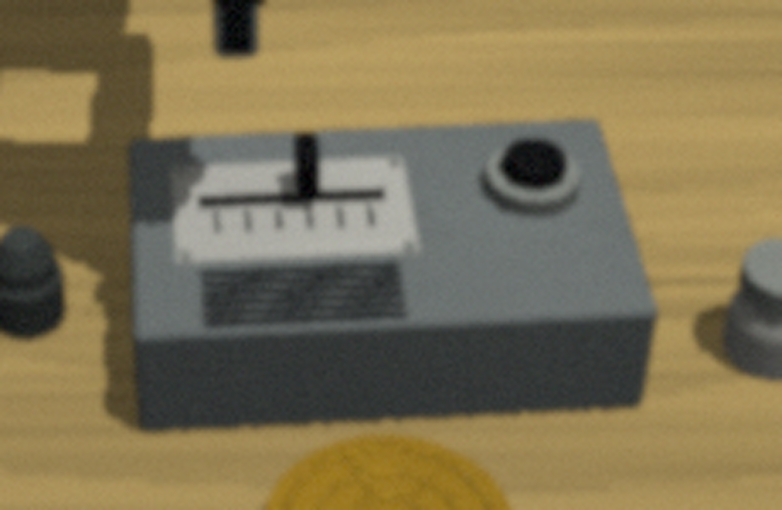

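The lever rests on the third mark (network: y = 0.065, model: 0.066). Next, move over to the button.

```bash
python3 -m crank '[[0.008,0.008,0,35,1,0,1],[0,0,0,35,1,0,1],[0,0,0,35,1,0,1],[0,0,0,30,0,0,1],[0,0,0,18,0,0,1],[0,0,0,0,0,0,1]]'
python3 - <<'E'
from h import *
to([.530,.186],.105)
E
```

```text
t: 8.13
tool_pos: [0.526, 0.1878, 0.3194]
tool_rot: [-2.154, -2.261, 0.031]
contact_force: [0.0, 0.2, 0.1]
opening: 0.0002
t 8.13 yaw 1.6194275572868821 turn tool [-0.0273  0.0002 -0.0114] shift tool mm [-2.    5.06 40.84] q [ 0.209 -0.03   1.843  0.004  1.356  0.159] F [0.03 0.22 0.06]
```

```bash
python3 -m crank '[[-0.025,0,-0.01,-1,4,15,1],[0,0,0,-1,2,15,1],[0,0,0,0,0,6,1],[0,0,0,0,0,0,1]]'
python3 - <<'E'
from h import *
to([.530,.186],.092)
p=eyes.get_image('scene');a=(250,150,480,300)
cv2.imwrite(f'pics/j_scene.png',cv2.resize(p['image'][a[1]:a[3],a[0]:a[2],::-1],None,fx=3.4,fy=3.4,interpolation=cv2.INTER_CUBIC))
E
```

```text
t: 8.47
tool_pos: [0.5298, 0.1853, 0.2758]
tool_rot: [-2.148, -2.286, 0.015]
contact_force: [-0.2, -0.0, -0.5]
opening: 0.0002
t 8.47 yaw 1.6329974156006903 turn tool [-0.0107  0.003   0.0022] shift tool mm [ 0.7   0.33 10.44] q [ 0.204  0.02   1.87  -0.002  1.262  0.142] F [-0.21 -0.02 -0.5 ]
```

View pics/j_scene.png

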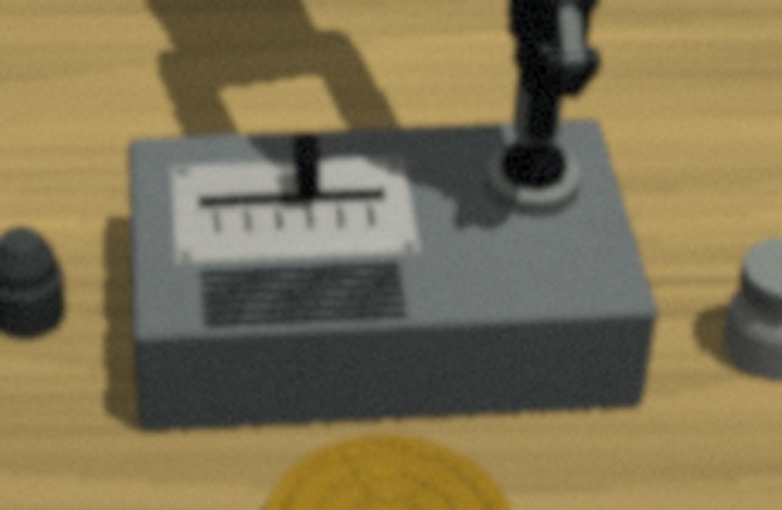

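The fingertip (about (540,140)) is 10 mm above the button disc (about (533,163)). I'll press down step by step.

```bash
python3 -m crank '[[0,0,0,0,0,4,1],[0,0,0,0,0,4,1]]'|sed -n '1,2p;4p'
python3 -m crank '[[0,0,0,0,0,3,1]]'|sed -n '1,2p;4p'
python3 -m crank '[[0,0,0,0,0,3,1]]'|sed -n '1,2p;4p'
python3 -m crank '[[0,0,0,0,0,3,1]]'|sed -n '1,2p;4p'
```

```text
t: 8.68
tool_pos: [0.5302, 0.1843, 0.2686]
contact_force: [0.2, 0.3, -0.3]
t: 8.77
tool_pos: [0.5303, 0.184, 0.2657]
contact_force: [-0.3, 0.4, 0.6]
t: 8.85
tool_pos: [0.5304, 0.1838, 0.263]
contact_force: [-1.5, 0.1, 2.1]
t: 8.93
tool_pos: [0.5305, 0.1838, 0.2606]
contact_force: [-3.0, -0.3, 4.8]
```

```bash
python3 -m crank '[[0,0,0,0,0,2,1]]'|sed -n '1,2p;4p'
python3 -m crank '[[0,0,0,0,0,2,1]]'|sed -n '1,2p;4p'
python3 -m crank '[[0,0,0,0,0,2,1]]'|sed -n '1,2p;4p'
```

```text
t: 9.02
tool_pos: [0.5305, 0.1838, 0.2592]
contact_force: [-6.5, -1.7, 13.8]
t: 9.1
tool_pos: [0.5308, 0.1839, 0.2592]
contact_force: [-10.0, -2.0, 17.5]
t: 9.18
tool_pos: [0.5309, 0.184, 0.2593]
contact_force: [-7.5, -1.8, 12.3]
```

The button is hard on its stop: 6 mm travel, with force up from 5 to 17 N. Release, rise and check.

```bash
python3 -m crank '[[0,0,0,0,0,-10,1],[0,0,0,0,0,-25,1],[0,0,0,0,0,-35,1],[0,0,0,0,0,-35,1],[0,0,0,0,0,0,1],[0,0,0,0,0,0,1]]'
python3 - <<'E'
from h import *
for n,a in(('scene',(250,150,480,300)),('top',(200,190,400,340))):
    p=eyes.get_image(n)
    cv2.imwrite(f'pics/k_{n}.png',cv2.resize(p['image'][a[1]:a[3],a[0]:a[2],::-1],None,fx=3.4,fy=3.4,interpolation=cv2.INTER_CUBIC))
    for q in("lever_top","start_button_top","chuck","tin","trivet","wrench"): print(q,[(r['centre'],r['confidence']) for r in spotter.mark_of(q,p)[:1]])
E
```

```text
t: 9.68
tool_pos: [0.5323, 0.1844, 0.3702]
tool_rot: [-2.152, -2.286, 0.012]
contact_force: [-0.5, -1.0, -1.6]
opening: 0.0
lever_top [([0.5344, 0.0637, 0.1063], 0.56)]
start_button_top [([0.5299, 0.1871, 0.0926], 0.6)]
chuck [([0.5448, -0.0869, -0.0028], 0.58)]
tin [([0.5866, 0.3113, 0.0013], 0.82)]
trivet [([0.7243, 0.0982, -0.0006], 0.96)]
wrench [([0.5812, 0.3107, -0.0014], 0.65)]
lever_top [([0.5384, 0.0664, 0.1085], 0.56)]
start_button_top []
chuck [([0.5497, -0.0838, -0.0004], 0.6)]
tin []
trivet [([0.7226, 0.1019, -0.0004], 0.83)]
wrench [([0.4239, 0.0776, -0.0022], 0.78)]
```

View pics/k_scene.png

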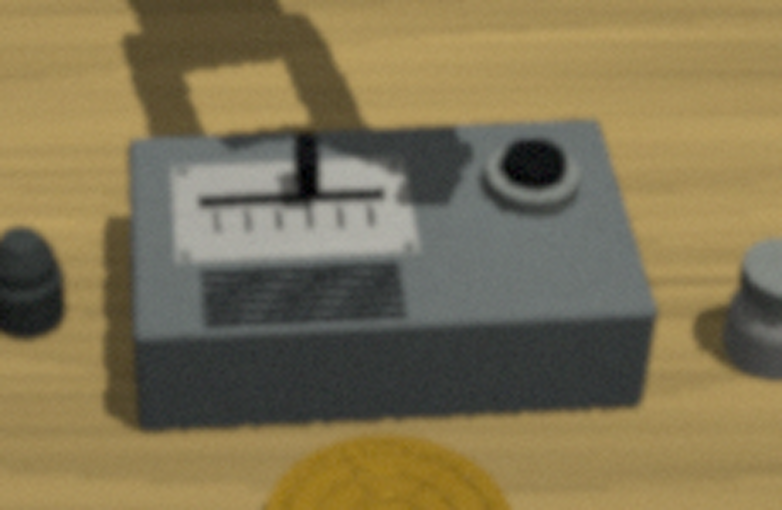

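The lever is on the third mark, the button is up (disc at about (533,162), as before), the stock is in place and the tool is clear.

```bash
python3 -c "
from station import ctrl
print(ctrl.finish_job())"
```

```text
the job is handed in; nothing more can be done
None
```

I set the lever to the third click, pressed the start button fully down and released it, then handed the job in about 10 s into the 58 s allowed. `finish_job` returns no verdict.

- **Lever:** I pushed it from behind with the closed fingertips. The force rose to about 5.7 N at each click, and I backed off when it snapped to the third. The last pictures show the handle on the third mark. The network put it at y = 0.064 in one view and 0.066 in the other, against 0.066 expected, so it agrees within its accuracy.
- **Button:** The tool went down about 6 mm from contact until it hit the stop at 14–17 N. After release the button looks as high as before (network 0.0926 m, nominal 0.092 m). That height comes from the scene camera only.
- **Stock:** The chuck, tin, trivet and wrench were found within 5 mm of where they started.
- **Robot:** The tool ended about 0.1 m above the button, touching nothing. The last reading was 1.6 N or less on each axis, slightly above the usual noise of about 1 N.

Checks that disagreed or failed:
- **Wrench:** The final scene view reported it at the tin's position, a false report. The top view shows it in place.
- **Hidden parts:** The final top view did not find the button or the tin. The arm is probably in the way, but I did not view that picture.
- **First move:** I had a tool yaw sign wrong, so it went in the wrong direction in free space, and I corrected it before going near the box.

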